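# Restock the counter tray, tall carton at the back first

## Robot

A 6-joint arm with a two-finger parallel gripper is mounted at the origin on a cart in front of the work surface, level with it; the furniture and walls round the work are solid. World frame = base frame: x ahead of the robot, y to its left, z up, the work surface at z = 0. Lengths are in m, angles in degrees, forces in N, time in s.
With the tool pointing down it reaches from about 0.25 to 0.725 m from the base axis. Payload 9.7 kg.
Tool frame: the origin (TCP) lies midway between the tips of the shut fingers; the grasp point (between the pads) lies 19 mm behind it; z points along the fingers, y is the line along which they close (so a half turn about z gives the same grasp; the last joint's range is limited). The gripper opens to 85 mm and grips with 20 to 120 N. Pads are 22 mm wide; open, the fingers measure 114 mm over their backs; the gripper's body (76 mm by 85 mm) begins 54 mm behind the grasp point. The pads swing forward as they close: fully open they stand 13 mm farther back than shut.
Start: joints at [-71.792, 4.979, 10.078, 95.1, 0, 90], TCP at [0.172, -0.522, 0.231] pointing down, gripper open.
Joint ranges: [-179.16, 179.16], [-48.56, 103.87], [-65.8, 70.77], [-126.05, 130.52], [-82.76, 87.17], [-180, 180]. Speed limits (degrees/s): [127.2, 127.2, 147.25, 180, 180, 180].

## Interface

Orientations are given as [roll, pitch, yaw] about the fixed x, y, z axes, in that order (R = Rz(yaw) Ry(pitch) Rx(roll)).
In Python, from workcell import bot gives the robot as it stands.
- The arm moves only by the shell command python3 -m crank 'ROWS' [FORCE]. ROWS is JSON, a list of rows, each an object with "gripper": the finger opening in mm, from 0 to 85.4; "travel": the shift along the tool's x, y, z in mm, a list of three; "twist": the turn, a rotation vector about the tool's x, y, z in rad, a list of three. In form: [{"gripper": gripper, "travel": [tx, ty, tz], "twist": [rx, ry, rz]}, ...]. A call has 1 to 12 rows; each row shifts and turns the commanded pose from where the row before left it, along the tool's axes as they then stand; what a row does not reach is not made up. A row lasts 1/8 s, in which the tool goes at most 62.5 mm and 10.7 degrees, less where a joint would pass 70% of its speed; a pose out of reach is approached as far as the arm can. A call is refused whole if a number of a shift passes 62.5 or a number of a turn 0.188, either way. A call with a gripper value outside its range is refused whole. The fingers move at their own pace and stop on an object; FORCE is the grip in N (left out, the last holds). Time passes only in rows, so rows that do not move let the fingers close. It gives the time, the measured TCP pose, the force, the opening and the grip force at its end, in the units of the state.
- bot.get_obs(): the state, without advancing time (a new reading comes with each control period).
- bot.camera(name): name is "scene" or "top"; returns the picture (400x640x3 uint8, red, green, blue); there is no depth.
- bot.calibration(name): a dict with "vfov" (degrees; the focal length in pixels is half the picture's height over the tangent of half this angle, whatever the lens; pixels are square), "cx", "cy" (the principal point, pixels), "k1" (the pictures are not rectified: a ray, as slopes to the right and down, at radius r is drawn at 1 + k1 r^2 times it, then the intrinsics apply), "camera_from_world" (4x4, takes a point from world to camera coordinates). Camera axes: x right, y down, z forward; pixel columns grow to the right and rows downward; lengths in m; the calibration is good to about 2 mm. A picture is of the moment at which its call begins. calibration takes no time and is no camera call.
- bot.job_done(): hands the job in; it is judged then, once.
The state is a dict: "time": time; "q": joint angles; "qd": joint speeds; "joint_efforts": joint torques, N m; "ee_pos": TCP position; "tcp_rot": TCP orientation; "wrist_force": force on the tool from outside, world axes, zero at the start; "torque": the same for the moment, N m; "opening": finger opening in m; "grasp_force": force on a finger pad.
Only numpy, scipy, OpenCV 4.12 (cv2) and the standard library are available. Lean on these libraries where they do the work, as an engineer would, in place of code of your own. Each camera call takes 0.05 s, during which the arm holds its last target. There are 200 camera calls.

## Task

Load the two medicine cartons standing on the left of the desk (not the flat one lying behind them) into the empty left-hand column of the grey counter tray: first the tall carton in the back compartment, by the high back of the tray, then the short one in the compartment in front of it. Set each down (do not drop it) so that it stands upright on the tray's floor, square to the tray, and let go. Leave the two cartons already in the tray where they stand.

Things in the scene. Friction and masses are not known exactly. Their poses are not given: they have to be found in the camera images.
- tray: grey plastic tray fixed on the desk, 187 mm deep (x) by 236 wide (y), 2 rows by 2 columns. Origin: centre of its underside; x to its high back, y to its left, z up; turned up to 0.3 rad. Above the desk: floor 6 mm, back wall 62, front and side lips and divider between columns 18, rail between rows 14. Compartments 86 mm deep, 112 wide inside. Left column (y positive) empty, right one stocked.
- back_cell (a point): centre of the floor of the empty back left compartment, 6 mm above the desk, at (45.5, 58, 6) mm in the tray's frame; axes as the tray's. Room to heed: a wall shelf runs across the whole desk behind the work, front edge at world x = 0.63 m, underside 0.51 m above the desk; keep the wrist clear of it
- front_cell (a point): centre of the floor of the empty front left compartment, 6 mm above the desk, at (-46.5, 58, 6) mm in the tray's frame; axes as the tray's
- new_tall_carton: the tall carton to load: white closed carton with a dark green stripe, 51 mm (its x) by 61 mm (its y) and 120 mm tall (its z), about 65 g, standing on the desk to the left of the tray. Origin: centre of its underside. It may be gripped across its 51 mm or its 61 mm.
- new_short_carton: the short carton to load: white closed carton with an orange stripe, 51 mm (its x) by 71 mm (its y) and 75 mm tall (its z), about 47 g, standing on the desk to the left of the tray; it and the tall one may have changed places. Origin: centre of its underside. Grip it across its 51 mm.
- stocked_tall: white carton with a blue stripe that already stands in the back right compartment, 56 mm (its x) by 71 mm (its y), 125 mm tall; its x lies along the tray's y. Origin: centre of its underside. To be left alone.
- stocked_short: low white and orange carton that already stands in the front right compartment, 61 x 61 mm, 50 mm tall. Origin: centre of its underside. To be left alone.

How it is judged (in metres and radians):
On the way, in this order (a step that is already met when the one before it is completed fails the run):
1. the tall carton stands released in the back left compartment (x of new_tall_carton in the frame of back_cell between -0.022 and 0.022 m and y of new_tall_carton in the frame of back_cell between -0.04 and 0.04 m and z of new_tall_carton in the frame of back_cell between -0.006 and 0.006 m and angle between new_tall_carton's own z axis and vertical below 0.1 rad and (angle between the x axis of new_tall_carton and the x axis of tray, either way round below 0.3 rad or angle between the x axis of new_tall_carton and the y axis of tray, either way round below 0.3 rad) and contact force between the fingers and new_tall_carton below 0.3 N and linear speed of new_tall_carton below 0.02 m/s), for 0.2 s.
2. then the short carton stands released in the front left compartment, the tall one still behind it (all of step 1 and x of new_short_carton in the frame of front_cell between -0.022 and 0.022 m and y of new_short_carton in the frame of front_cell between -0.04 and 0.04 m and z of new_short_carton in the frame of front_cell between -0.006 and 0.006 m and angle between new_short_carton's own z axis and vertical below 0.1 rad and (angle between the x axis of new_short_carton and the x axis of tray, either way round below 0.3 rad or angle between the x axis of new_short_carton and the y axis of tray, either way round below 0.3 rad) and contact force between the fingers and new_short_carton below 0.3 N and linear speed of new_short_carton below 0.02 m/s), for 0.2 s.
At the end, for the whole second after the job is handed in: Tall carton in the back left, short one in the front left compartment: centre within 22 mm fore-aft and 40 mm sideways of its centre, underside within 6 mm of the floor, upright to 0.1 rad, square to 0.3 rad any way round, released, at rest; both stocked cartons upright, moved under 20 mm (all of step 2 and distance of each of stocked_tall, stocked_short from where it was at the start of the episode below 0.02 m and angle between each of stocked_tall, stocked_short's own z axis and vertical below 0.1 rad); the robot touches nothing.
It fails at once if the new tall carton is let go while its underside is more than 30 mm above the tray's floor, over the tray (z of new_tall_carton in the frame of tray above 0.036 m and horizontal distance between new_tall_carton and tray below 0.13 m and contact force between the fingers and new_tall_carton below 0.02 N).
It fails at once if the new short carton is let go while its underside is more than 30 mm above the tray's floor, over the tray (z of new_short_carton in the frame of tray above 0.036 m and horizontal distance between new_short_carton and tray below 0.13 m and contact force between the fingers and new_short_carton below 0.02 N).
It fails at once if a carton already in the tray is shifted more than 20 mm or tipped (distance of any of stocked_tall, stocked_short from where it was at the start of the episode above 0.02 m or angle between any of stocked_tall, stocked_short's own z axis and vertical above 0.2 rad).
It also fails if it takes over 56 s, if anything falls off the work surface, if the arm or the gripper's body presses on something with over 40 N, if the wrist force passes 120 N, or if a joint passes its speed limit or range.

## Working session

There is one attempt and no reset: what is moved stays moved. The work goes in short steps, Python scripts to look and compute and a shell command to move; the robot and the scene stay as the last step left them, time stands still between calls to the robot, and variables do not carry over. Pictures are saved under pics/ and viewed, at most 10 in all, crops included, and the job is handed in when it is done.

```bash
mkdir -p pics; ls; python3 - <<'E'
from workcell import bot
import cv2
for n in("scene","top"):
    im=bot.camera(n); cv2.imwrite(f"pics/{n}0.png",im[:,:,::-1])
    c=bot.calibration(n); print(n,c)
print(bot.get_obs())
E
```

```text
pics
scene {'vfov': 48.05382273941639, 'cx': 323.97235522107303, 'cy': 203.29056718160967, 'k1': -0.09145737386051421, 'camera_from_world': array([[-0.87658215, -0.48070619, -0.02291921,  0.42653644],
       [-0.27679576,  0.54255914, -0.79310383,  0.1659615 ],
       [ 0.39368495, -0.68887672, -0.60865509,  0.79921747],
       [ 0.        ,  0.        ,  0.        ,  1.        ]])}
top {'vfov': 47.79637671453526, 'cx': 323.62050196955147, 'cy': 196.6343792891038, 'k1': 0.022891921018156774, 'camera_from_world': array([[ 5.47463070e-03, -9.99983839e-01,  1.53292161e-03,
        -3.67834783e-03],
       [-9.85048635e-01, -5.65681286e-03, -1.72183583e-01,
         4.83570700e-01],
       [ 1.72189472e-01, -5.67360811e-04, -9.85063685e-01,
         9.74014305e-01],
       [ 0.00000000e+00,  0.00000000e+00,  0.00000000e+00,
         1.00000000e+00]])}
{'time': 0.1, 'q': array([-7.17901273e+01,  5.00830546e+00,  1.00392251e+01,  9.51008157e+01,
        6.02150389e-04,  8.99988102e+01]), 'qd': array([-0.00656732, -0.08537493,  0.16030755,  0.07014372,  0.07557567,
       -0.02379799]), 'joint_efforts': array([ 2.08177662e-03, -5.21562266e+01,  4.65652728e+01,  1.61106919e-02,
        5.72771773e-05,  8.70871077e-06]), 'ee_pos': array([ 0.17181042, -0.52225145,  0.23065262]), 'tcp_rot': array([-1.79930104e+02, -6.03601358e-04,  1.82110617e+01]), 'wrist_force': array([-0.01590005,  0.48617854, -0.47385275]), 'torque': array([ 0.02448528, -0.01752004, -0.01460713]), 'grasp_force': 0.0, 'opening': 0.08523720782611419}
```

View pics/top0.png

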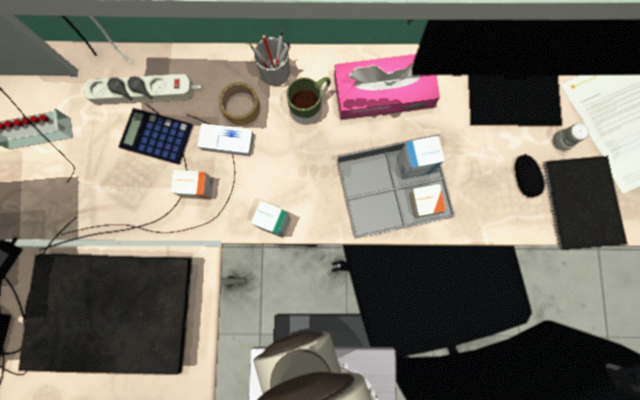

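View pics/scene0.png

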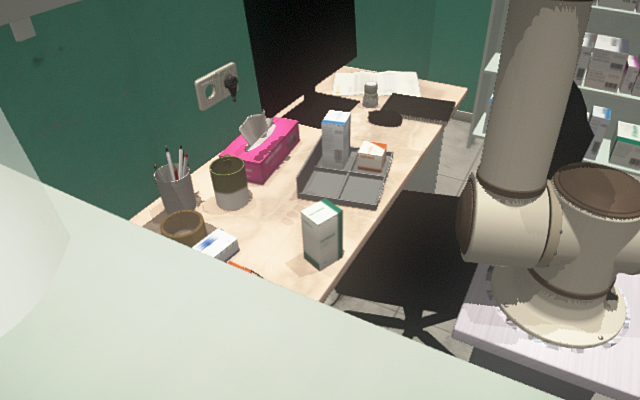

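The top view shows the tall carton (green) near (271,217), the short one (orange) near (190,183), and the tray around (395,186). The scene view shows the tall carton at (322,233) and only a sliver of the short one. I'll enlarge the top view to read off corners.

```bash
python3 - <<'E'
import cv2,numpy as np
im=cv2.imread("pics/top0.png")
a=cv2.resize(im[160:245,160:300],None,fx=5.5,fy=5.5,interpolation=cv2.INTER_CUBIC)
for i in range(160,300,10): cv2.putText(a,str(i),(int((i-160)*5.5),8),0,.3,(0,0,255)); cv2.line(a,(int((i-160+.5)*5.5),10),(int((i-160+.5)*5.5),16),(0,0,255))
for j in range(160,245,10): cv2.putText(a,str(j),(0,int((j-160+.5)*5.5)),0,.3,(0,0,255)); 
cv2.imwrite("pics/c1.png",a)
b=cv2.resize(im[125:245,325:465],None,fx=5,fy=5,interpolation=cv2.INTER_CUBIC)
for i in range(325,465,10): cv2.putText(b,str(i),((i-325)*5,8),0,.3,(0,0,255))
for j in range(125,245,10): cv2.putText(b,str(j),(0,(j-125)*5+2),0,.3,(0,0,255))
cv2.imwrite("pics/c2.png",b)
E
```

```text
(no output)
```

View pics/c1.png

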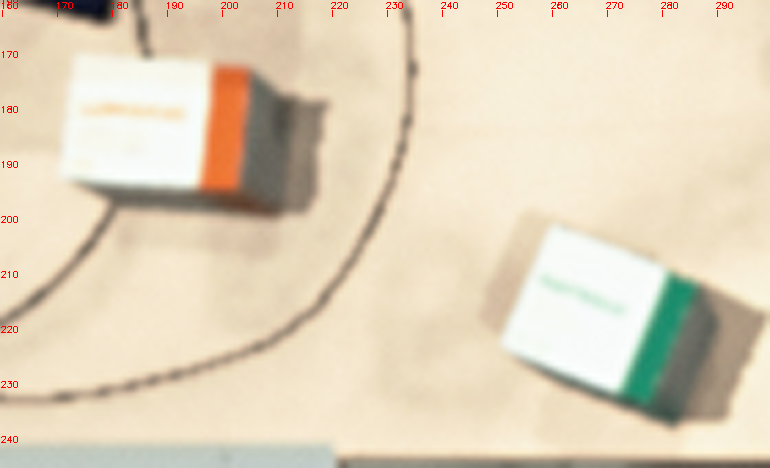

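View pics/c2.png

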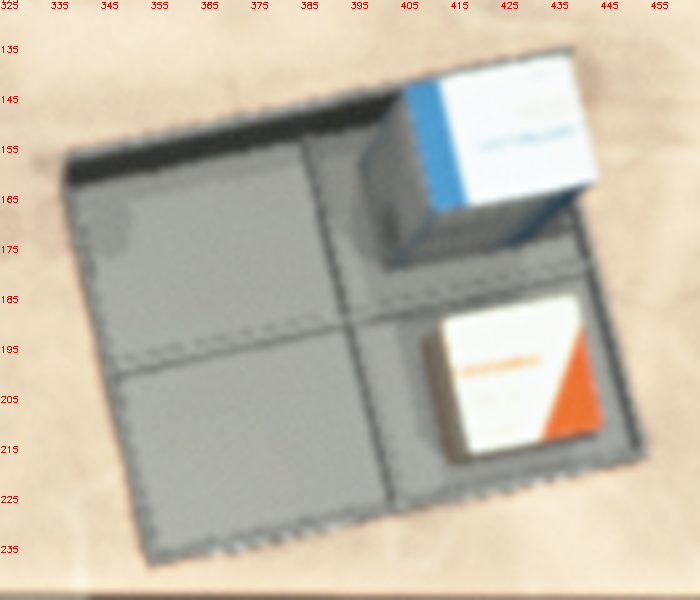

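```bash
cat > h.py <<'E'
import numpy as np
from scipy.optimize import least_squares
from workcell import bot
def proj(n,P):
    c=bot.calibration(n); f=200/np.tan(np.radians(c["vfov"])/2); M=c["camera_from_world"]
    q=np.asarray(P)@M[:3,:3].T+M[:3,3]; s=q[:,:2]/q[:,2:]; s=s*(1+c["k1"]*(s**2).sum(1,keepdims=True))
    return s*f+[c["cx"],c["cy"]]
def pose(p,L):
    x,y,t=p; c,s=np.cos(t),np.sin(t); L=np.asarray(L)
    return np.c_[x+c*L[:,0]-s*L[:,1],y+s*L[:,0]+c*L[:,1],L[:,2]]
def fit(n,L,px,p0):
    r=least_squares(lambda p:(proj(n,pose(p,L))-px).ravel(),p0)
    return r.x,np.abs(r.fun).max()
def box(a,b,h): return [[a/2,b/2,h],[a/2,-b/2,h],[-a/2,-b/2,h],[-a/2,b/2,h]]  # back-left, back-right, front-right, front-left
E
python3 - <<'E'
from h import *
np.set_printoptions(precision=4,suppress=True)
c1=lambda a:(np.array(a)+.5)/5.5-.5+160
c2=lambda a:(np.array(a)+.5)/5-.5+[325,125]
S=c1([(75,57),(252,68),(240,192),(62,180)]);T=c1([(553,227),(700,286),(648,405),(502,345)])
print("short",fit("top",box(.051,.071,.075),S,[.45,.3,0]))
for a,b in((.051,.061),(.061,.051)): print("tall",fit("top",box(a,b,.12),T,[.4,.1,-.3]))
L=[[.0935,.118,.062],[.0935,-.118,.062],[-.0935,-.118,.018],[-.0935,.118,.018],[0,0,.016]]
p,e=fit("top",L,c2([(65,155),(572,48),(645,457),(150,565),(350,322)]),[.45,-.1,.2])
print("tray",p,e,pose(p,[[.0455,.058,.006],[-.0465,.058,.006]]))
print("tall other", )
E
```

```text
short (array([ 0.5083,  0.2949, -0.0537]), np.float64(0.3267437351610738))
tall (array([ 0.4269,  0.1116, -0.3814]), np.float64(0.7710070703757594))
tall (array([ 0.427 ,  0.1116, -0.3776]), np.float64(3.710835541175271))
tray [ 0.5088 -0.1655  0.217 ] 1.237075670992283 [[ 0.5407 -0.0991  0.006 ]
 [ 0.4509 -0.1189  0.006 ]]
tall other
```

Fits agree well, with heights and sizes consistent:

| Item | x (m) | y (m) | yaw (°) |
|---|---|---|---|
| Tall carton | 0.427 | 0.112 | −21.8 |
| Short carton | 0.508 | 0.295 | −3.1 |
| Tray | – | – | 12.4 |

I'll close the fingers along each carton's x (51 mm), so the tool yaw is 68.2° for the pick and 102.4° for the tray. The first move turns the tool, then travels 683 mm along tool x.

```bash
python3 -m crank '[{"gripper":85,"travel":[0,0,0],"twist":[0,0,-0.175]},{"gripper":85,"travel":[0,0,0],"twist":[0,0,-0.175]},{"gripper":85,"travel":[0,0,0],"twist":[0,0,-0.175]},{"gripper":85,"travel":[0,0,0],"twist":[0,0,-0.175]},{"gripper":85,"travel":[0,0,0],"twist":[0,0,-0.173]},{"gripper":85,"travel":[40,0,0],"twist":[0,0,0]},{"gripper":85,"travel":[40,0,0],"twist":[0,0,0]},{"gripper":85,"travel":[40,0,0],"twist":[0,0,0]},{"gripper":85,"travel":[40,0,0],"twist":[0,0,0]},{"gripper":85,"travel":[40,0,0],"twist":[0,0,0]},{"gripper":85,"travel":[40,0,0],"twist":[0,0,0]},{"gripper":85,"travel":[40,0,0],"twist":[0,0,0]}]' 40
cat > to.py <<'E'
import sys
from h import *
from scipy.spatial.transform import Rotation as Ro
# to.py x y z yaw_deg : remaining travel in tool axes after turning, and turn
x,y,z,w=map(float,sys.argv[1:5]); o=bot.get_obs(); R=Ro.from_euler("xyz",o["tcp_rot"],degrees=True)
G=Ro.from_euler("xyz",[180,0,w],degrees=True); d=np.array([x,y,z])-o["ee_pos"]
np.set_printoptions(precision=4,suppress=True)
print("t",o["time"],"pos",o["ee_pos"],"rot",o["tcp_rot"],"F",o["wrist_force"],"open",o["opening"],"grip",o["grasp_force"])
print("q",o["q"],"\ntwist",(R.inv()*G).as_rotvec(),"travel now-axes",R.inv().apply(d)*1e3,"goal-axes",G.inv().apply(d)*1e3)
E
python3 to.py .427 .1116 .068 68.2
```

```text
time: 1.6
ee_pos: [0.2759, -0.2612, 0.2311]
tcp_rot: [-180.0, -0.0, 68.2]
wrist_force: [-0.6, -0.3, 0.6]
opening: 0.0851
grasp_force: 0.0
t 1.6 pos [ 0.2759 -0.2612  0.2311] rot [-179.9907   -0.008    68.2113] F [-0.6123 -0.2932  0.5791] open 0.08514499508220144 grip 0.0
q [-43.4321 -18.0522 -10.841   97.2227   0.004   68.3566] 
twist [-0.0002 -0.0001  0.0002] travel now-axes [402.1987   1.9768 163.114 ] goal-axes [402.2218   1.8711 163.0583]
```

```bash
python3 -m crank '[{"gripper":85,"travel":[40,1,0],"twist":[0,0,0]},{"gripper":85,"travel":[45,1,0],"twist":[0,0,0]},{"gripper":85,"travel":[45,0,0],"twist":[0,0,0]},{"gripper":85,"travel":[45,0,0],"twist":[0,0,0]},{"gripper":85,"travel":[45,0,0],"twist":[0,0,0]},{"gripper":85,"travel":[45,0,0],"twist":[0,0,0]},{"gripper":85,"travel":[45,0,0],"twist":[0,0,0]},{"gripper":85,"travel":[45,0,0],"twist":[0,0,0]},{"gripper":85,"travel":[30,0,0],"twist":[0,0,0]},{"gripper":85,"travel":[17,0,0],"twist":[0,0,0]},{"gripper":85,"travel":[0,0,0],"twist":[0,0,0]}]'
python3 to.py .427 .1116 .068 68.2
python3 - <<'E'
from h import *
import cv2
im=[bot.camera(n)[:,:,::-1] for n in("top","scene")]
a=cv2.resize(im[0][150:250,200:340],None,fx=3,fy=3);b=cv2.resize(im[1][150:290,250:380],None,fx=3,fy=3)
c=np.zeros((420,810,3),np.uint8);c[:300,:420]=a;c[:420,420:]=b;cv2.imwrite("pics/g1.png",c[:,:800])
E
```

```text
time: 2.98
ee_pos: [0.4267, 0.1105, 0.2309]
tcp_rot: [-180.0, 0.0, 68.3]
wrist_force: [-0.6, 0.9, 0.4]
opening: 0.0851
grasp_force: 0.0
t 2.975 pos [0.4267 0.1105 0.2309] rot [-179.9574    0.0411   68.2987] F [-0.6263  0.9264  0.3518] open 0.08513971707724503 grip 0.0
q [ 14.5206  -9.8239  -4.2556  95.6269  -0.008  126.2219] 
twist [-0.0007  0.0007  0.0017] travel now-axes [  1.2952   0.0135 162.9092] goal-axes [  1.1782  -0.1096 162.9101]
```

View pics/g1.png

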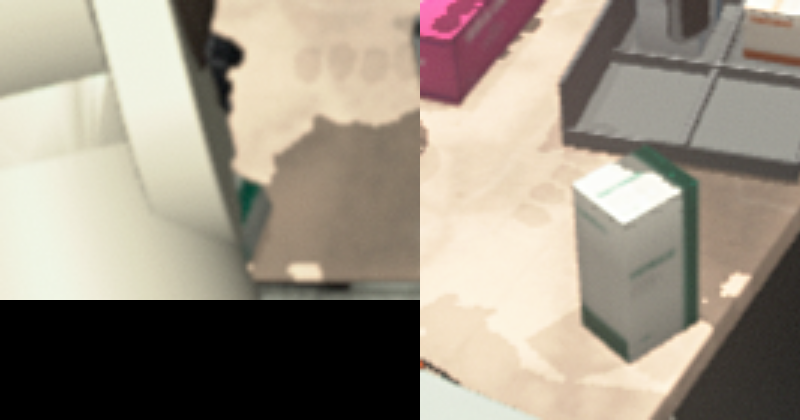

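The scene crop shows the tall carton standing free. Its top corners are at scene pixels of about (301,212), (325,198), (342,210) and (317,224). I'll check those against the fit, then go down.

```bash
python3 - <<'E'
from h import *
print(proj("scene",pose([.4269,.1116,-.3814],box(.051,.061,.12))).round(1))
E
python3 -m crank '[{"gripper":85,"travel":[1,0,25],"twist":[0,0,0]},{"gripper":85,"travel":[0,0,30],"twist":[0,0,0]},{"gripper":85,"travel":[0,0,30],"twist":[0,0,0]},{"gripper":85,"travel":[0,0,30],"twist":[0,0,0]},{"gripper":85,"travel":[0,0,25],"twist":[0,0,0]},{"gripper":85,"travel":[0,0,15],"twist":[0,0,0]},{"gripper":85,"travel":[0,0,8],"twist":[0,0,0]},{"gripper":85,"travel":[0,0,0],"twist":[0,0,0]}]'
```

```text
[[300.  210.8]
 [325.7 197.6]
 [343.6 210.2]
 [317.4 224.4]]
time: 4.08
ee_pos: [0.4271, 0.1108, 0.0684]
tcp_rot: [180.0, -0.0, 68.2]
wrist_force: [0.2, 0.4, 0.7]
opening: 0.0851
grasp_force: 0.0
```

The two views agree to about a pixel. Now closing.

```bash
python3 -m crank '[{"gripper":40,"travel":[0,0,0],"twist":[0,0,0]},{"gripper":40,"travel":[0,0,0],"twist":[0,0,0]},{"gripper":40,"travel":[0,0,0],"twist":[0,0,0]},{"gripper":40,"travel":[0,0,0],"twist":[0,0,0]},{"gripper":40,"travel":[0,0,0],"twist":[0,0,0]},{"gripper":40,"travel":[0,0,0],"twist":[0,0,0]},{"gripper":40,"travel":[0,0,0],"twist":[0,0,0]},{"gripper":40,"travel":[0,0,0],"twist":[0,0,0]}]' 35
```

```text
time: 5.08
ee_pos: [0.4275, 0.1113, 0.0691]
tcp_rot: [179.9, -0.0, 68.2]
wrist_force: [-1.0, 0.2, 6.4]
opening: 0.051
grasp_force: 36.6
```

```bash
python3 -m crank '[{"gripper":40,"travel":[0,0,-12],"twist":[0,0,0]},{"gripper":40,"travel":[0,0,-25],"twist":[0,0,0]},{"gripper":40,"travel":[0,0,-25],"twist":[0,0,0]},{"gripper":40,"travel":[0,0,-18],"twist":[0,0,0]},{"gripper":40,"travel":[0,0,0],"twist":[0,0,-0.1]},{"gripper":40,"travel":[0,0,0],"twist":[0,0,-0.149]},{"gripper":40,"travel":[0,0,0],"twist":[0,0,-0.149]},{"gripper":40,"travel":[0,0,0],"twist":[0,0,-0.12]},{"gripper":40,"travel":[0,0,0],"twist":[0,0,-0.079]},{"gripper":40,"travel":[0,0,0],"twist":[0,0,0]}]'
python3 to.py .5407 -.0991 .081 102.4
```

```text
time: 6.32
ee_pos: [0.427, 0.1111, 0.1484]
tcp_rot: [-180.0, 0.0, 102.4]
wrist_force: [0.6, -0.6, 0.2]
opening: 0.0507
grasp_force: 36.4
t 6.325 pos [0.427  0.1111 0.1484] rot [-179.9857    0.0016  102.4001] F [ 0.6019 -0.6135  0.2196] open 0.05071432192749541 grip 36.38870179653168
q [ 14.581  -10.7977 -14.2205  86.5915  -0.001   92.1808] 
twist [-0.0003  0.      0.    ] travel now-axes [-229.6796   65.9223   67.4127] goal-axes [-229.6813   65.9059   67.4228]
```

```bash
python3 -m crank '[{"gripper":40,"travel":[-15,4,0],"twist":[0,0,0]},{"gripper":40,"travel":[-30,8,0],"twist":[0,0,0]},{"gripper":40,"travel":[-35,10,0],"twist":[0,0,0]},{"gripper":40,"travel":[-35,10,0],"twist":[0,0,0]},{"gripper":40,"travel":[-35,10,0],"twist":[0,0,0]},{"gripper":40,"travel":[-35,10,0],"twist":[0,0,0]},{"gripper":40,"travel":[-28,9,0],"twist":[0,0,0]},{"gripper":40,"travel":[-17,5,0],"twist":[0,0,0]},{"gripper":40,"travel":[0,0,0],"twist":[0,0,0]},{"gripper":40,"travel":[0,0,0],"twist":[0,0,0]}]'
python3 to.py .5407 -.0991 .081 102.4
python3 - <<'E'
from h import *
import cv2
im=bot.camera("scene")[:,:,::-1]
cv2.imwrite("pics/g2.png",cv2.resize(im[80:220,280:410],None,fx=4,fy=4))
print(proj("scene",pose([.5088,-.1655,.217],[[.0935,.118,.062],[.0935,.118,0],[-.0935,.118,.018],[-.0935,-.118,.018],[-.0935,.118,0]])).round(1))
print(proj("scene",pose([.5407,-.0991,.217],box(.051,.061,.079))).round(1))
E
```

```text
time: 7.58
ee_pos: [0.5407, -0.0989, 0.1483]
tcp_rot: [-180.0, -0.0, 102.4]
wrist_force: [-0.4, -0.1, -0.3]
opening: 0.0507
grasp_force: 36.5
t 7.575 pos [ 0.5407 -0.0989  0.1483] rot [-179.9826   -0.0197  102.4306] F [-0.4068 -0.0782 -0.3358] open 0.050710320781812576 grip 36.45575165748596
q [-10.3702   4.0658  -0.0756  85.8823   0.0115  67.1991] 
twist [-0.0003 -0.0003  0.0005] travel now-axes [-0.2325 -0.0181 67.2818] goal-axes [-0.2093 -0.0384 67.2819]
[[295.4 177.2]
 [297.1 199.2]
 [376.5 205.5]
 [393.7 152. ]
 [376.1 211.9]]
[[308.7 165.3]
 [316.6 151.8]
 [337.4 154.5]
 [330.4 168.3]]
```

View pics/g2.png

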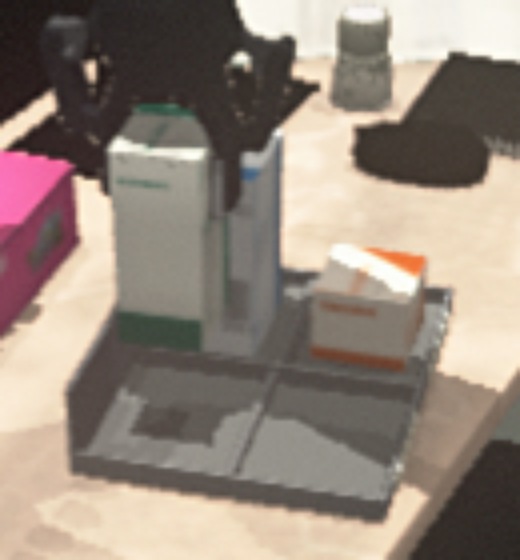

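The tray corners are where the fit says, at (297,177) and (375,207), and the carton hangs square over the back left cell. I'll lower it 73 mm to the floor.

```bash
python3 -m crank '[{"gripper":40,"travel":[0,0,12],"twist":[0,0,0]},{"gripper":40,"travel":[0,0,18],"twist":[0,0,0]},{"gripper":40,"travel":[0,0,18],"twist":[0,0,0]},{"gripper":40,"travel":[0,0,12],"twist":[0,0,0]},{"gripper":40,"travel":[0,0,6],"twist":[0,0,0]},{"gripper":40,"travel":[0,0,4],"twist":[0,0,0]},{"gripper":40,"travel":[0,0,2],"twist":[0,0,0]},{"gripper":40,"travel":[0,0,0],"twist":[0,0,0]},{"gripper":40,"travel":[0,0,0],"twist":[0,0,0]}]'
```

```text
time: 8.75
ee_pos: [0.5412, -0.0993, 0.0766]
tcp_rot: [180.0, 0.0, 102.4]
wrist_force: [-0.0, 0.3, -0.6]
opening: 0.0505
grasp_force: 36.5
```

```bash
python3 -m crank '[{"gripper":40,"travel":[0,0,1],"twist":[0,0,0]},{"gripper":40,"travel":[0,0,0.5],"twist":[0,0,0]},{"gripper":40,"travel":[0,0,0],"twist":[0,0,0]}]'
```

```text
time: 9.12
ee_pos: [0.5411, -0.0994, 0.0751]
tcp_rot: [180.0, 0.0, 102.4]
wrist_force: [-0.5, -0.2, 2.5]
opening: 0.0511
grasp_force: 36.8
```

Contact at 2.5 N, so I'll let go, settle, then rise.

```bash
python3 -m crank '[{"gripper":60,"travel":[0,0,0],"twist":[0,0,0]},{"gripper":80,"travel":[0,0,0],"twist":[0,0,0]},{"gripper":80,"travel":[0,0,0],"twist":[0,0,0]},{"gripper":80,"travel":[0,0,0],"twist":[0,0,0]},{"gripper":80,"travel":[0,0,0],"twist":[0,0,0]},{"gripper":80,"travel":[0,0,-10],"twist":[0,0,0]},{"gripper":80,"travel":[0,0,-25],"twist":[0,0,0]},{"gripper":80,"travel":[0,0,-30],"twist":[0,0,0]},{"gripper":80,"travel":[0,0,-30],"twist":[0,0,0]},{"gripper":80,"travel":[0,0,0],"twist":[0,0,0]}]'
python3 to.py .5083 .2949 .033 86.9
```

```text
time: 10.38
ee_pos: [0.5422, -0.0995, 0.173]
tcp_rot: [179.7, 0.1, 102.4]
wrist_force: [-0.3, -0.5, -0.1]
opening: 0.08
grasp_force: 0.0
t 10.375 pos [ 0.5422 -0.0995  0.173 ] rot [179.7486   0.1055 102.4349] F [-0.3194 -0.4774 -0.0871] open 0.07996879545579892 grip 0.0
q [-10.4003   4.0503   2.6344  88.3115   0.0004  67.1646] 
twist [0.0046 0.0012 0.2711] travel now-axes [392.7146  51.2195 139.5293] goal-axes [392.0018 -55.1721 140.0258]
```

```bash
python3 -m crank '[{"gripper":85,"travel":[0,0,0],"twist":[0,0,0.135]},{"gripper":85,"travel":[0,0,0],"twist":[0,0,0.136]},{"gripper":85,"travel":[22,-3,0],"twist":[0,0,0]},{"gripper":85,"travel":[45,-6,0],"twist":[0,0,0]},{"gripper":85,"travel":[50,-7,0],"twist":[0,0,0]},{"gripper":85,"travel":[50,-7,0],"twist":[0,0,0]},{"gripper":85,"travel":[50,-7,0],"twist":[0,0,0]},{"gripper":85,"travel":[50,-7,0],"twist":[0,0,0]},{"gripper":85,"travel":[50,-7,0],"twist":[0,0,0]},{"gripper":85,"travel":[45,-7,0],"twist":[0,0,0]},{"gripper":85,"travel":[30,-4,0],"twist":[0,0,0]},{"gripper":85,"travel":[0,0,0],"twist":[0,0,0]}]'
python3 to.py .5083 .2949 .033 86.9
python3 - <<'E'
from h import *
import cv2
im=[bot.camera(n)[:,:,::-1] for n in("top","scene")]
a=cv2.resize(im[0][125:245,325:465],None,fx=3.5,fy=3.5);b=cv2.resize(im[1][80:220,280:380],None,fx=3,fy=3)
c=np.zeros((420,790,3),np.uint8);c[:420,:490]=a;c[:,490:]=b;cv2.imwrite("pics/g3.png",c)
print(proj("top",pose([.5407,-.0991,.217],box(.051,.061,.126))).round(1))
E
```

```text
time: 11.88
ee_pos: [0.5065, 0.2967, 0.1687]
tcp_rot: [-179.9, 0.0, 87.1]
wrist_force: [1.1, -0.2, 0.1]
opening: 0.0851
grasp_force: 0.0
t 11.875 pos [0.5065 0.2967 0.1687] rot [-179.9294    0.0387   87.0661] F [ 1.0597 -0.173   0.133 ] open 0.08507857290160516 grip 0.0
q [ 30.3552   9.3311   7.9408  88.69     0.0063 123.2891] 
twist [-0.0012  0.0007  0.0029] travel now-axes [ -1.6076   2.0132 135.7426] goal-axes [ -1.694    1.851  135.7438]
[[353.9 154.4]
 [382.2 148.5]
 [387.9 171.7]
 [359.3 177.7]]
```

View pics/g3.png

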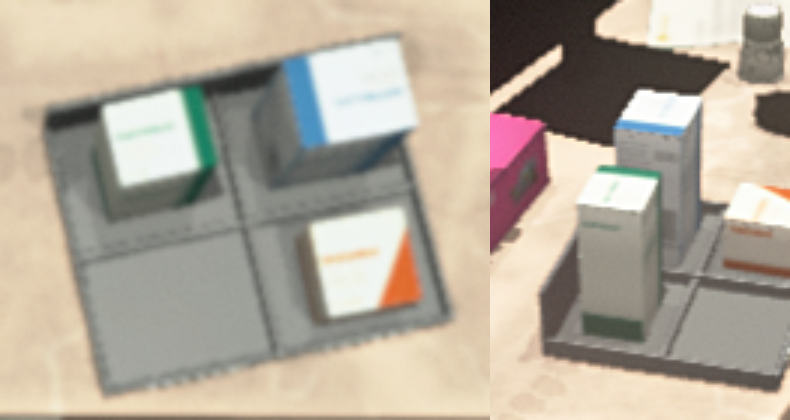

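The tall carton stands square in the back left cell, its top corner at (354,155) as predicted. Next is the short one.

```bash
python3 -m crank '[{"gripper":85,"travel":[-1.7,1.9,20],"twist":[0,0,0.003]},{"gripper":85,"travel":[0,0,30],"twist":[0,0,0]},{"gripper":85,"travel":[0,0,30],"twist":[0,0,0]},{"gripper":85,"travel":[0,0,28],"twist":[0,0,0]},{"gripper":85,"travel":[0,0,18],"twist":[0,0,0]},{"gripper":85,"travel":[0,0,9],"twist":[0,0,0]},{"gripper":85,"travel":[0,0,0],"twist":[0,0,0]},{"gripper":85,"travel":[0,0,0],"twist":[0,0,0]}]'
```

```text
time: 12.98
ee_pos: [0.5096, 0.2935, 0.0359]
tcp_rot: [179.9, -0.0, 86.7]
wrist_force: [-0.3, -0.4, 0.7]
opening: 0.0848
grasp_force: 0.0
```

```bash
python3 -m crank '[{"gripper":40,"travel":[0,0,0],"twist":[0,0,0]},{"gripper":40,"travel":[0,0,0],"twist":[0,0,0]},{"gripper":40,"travel":[0,0,0],"twist":[0,0,0]},{"gripper":40,"travel":[0,0,0],"twist":[0,0,0]},{"gripper":40,"travel":[0,0,0],"twist":[0,0,0]},{"gripper":40,"travel":[0,0,0],"twist":[0,0,0]},{"gripper":40,"travel":[0,0,0],"twist":[0,0,0]},{"gripper":40,"travel":[0,0,0],"twist":[0,0,0]}]' 35
```

```text
time: 13.98
ee_pos: [0.5094, 0.2935, 0.0354]
tcp_rot: [180.0, -0.0, 86.7]
wrist_force: [1.0, 0.1, 6.2]
opening: 0.0507
grasp_force: 37.1
```

```bash
python3 -m crank '[{"gripper":40,"travel":[0,0,-12],"twist":[0,0,0]},{"gripper":40,"travel":[0,0,-25],"twist":[0,0,0]},{"gripper":40,"travel":[0,0,-25],"twist":[0,0,0]},{"gripper":40,"travel":[0,0,-13],"twist":[0,0,0]},{"gripper":40,"travel":[0,0,0],"twist":[0,0,-0.08]},{"gripper":40,"travel":[0,0,0],"twist":[0,0,-0.114]},{"gripper":40,"travel":[0,0,0],"twist":[0,0,-0.08]},{"gripper":40,"travel":[0,0,0],"twist":[0,0,0]}]'
python3 to.py .4509 -.1189 .0414 102.4
```

```text
time: 14.98
ee_pos: [0.5089, 0.2932, 0.1095]
tcp_rot: [-180.0, 0.0, 102.4]
wrist_force: [0.5, 0.7, -0.7]
opening: 0.0507
grasp_force: 36.5
t 14.975 pos [0.5089 0.2932 0.1095] rot [-179.9587    0.0113  102.4002] F [ 0.4523  0.6542 -0.7127] open 0.05074708359912405 grip 36.47894740104675
q [ 29.9463   9.4243   1.5115  82.13     0.0017 107.5461] 
twist [-0.0007  0.0002  0.    ] travel now-axes [-390.001  -145.0735   68.2468] goal-axes [-390.0149 -145.1214   68.0651]
```

```bash
python3 -m crank '[{"gripper":40,"travel":[-15,-8,0],"twist":[0,0,0]},{"gripper":40,"travel":[-30,-15,0],"twist":[0,0,0]},{"gripper":40,"travel":[-40,-20,0],"twist":[0,0,0]},{"gripper":40,"travel":[-45,-22,0],"twist":[0,0,0]},{"gripper":40,"travel":[-45,-22,0],"twist":[0,0,0]},{"gripper":40,"travel":[-45,-20,0],"twist":[0,0,0]},{"gripper":40,"travel":[-45,-15,0],"twist":[0,0,0]},{"gripper":40,"travel":[-45,-12,0],"twist":[0,0,0]},{"gripper":40,"travel":[-40,-7,0],"twist":[0,0,0]},{"gripper":40,"travel":[-25,-3,0],"twist":[0,0,0]},{"gripper":40,"travel":[-15,-1,0],"twist":[0,0,0]},{"gripper":40,"travel":[0,0,0],"twist":[0,0,0]}]'
python3 to.py .4509 -.1189 .0414 102.4
```

```text
time: 16.48
ee_pos: [0.4511, -0.1193, 0.1097]
tcp_rot: [-180.0, -0.0, 102.3]
wrist_force: [-0.1, 0.3, -0.2]
opening: 0.0504
grasp_force: 36.6
t 16.475 pos [ 0.4511 -0.1193  0.1097] rot [-179.9869   -0.0096  102.3184] F [-0.1325  0.2853 -0.2242] open 0.050382907030595676 grip 36.56064033508301
q [-14.8169  -7.0987 -15.2605  81.8542   0.0026  62.8646] 
twist [-0.0002 -0.0002 -0.0014] travel now-axes [ 0.4468 -0.1112 68.2607] goal-axes [ 0.4584 -0.1261 68.2606]
```

```bash
python3 -m crank '[{"gripper":40,"travel":[0,0,12],"twist":[0,0,0]},{"gripper":40,"travel":[0,0,18],"twist":[0,0,0]},{"gripper":40,"travel":[0,0,16],"twist":[0,0,0]},{"gripper":40,"travel":[0,0,10],"twist":[0,0,0]},{"gripper":40,"travel":[0,0,6],"twist":[0,0,0]},{"gripper":40,"travel":[0,0,4],"twist":[0,0,0]},{"gripper":40,"travel":[0,0,1.5],"twist":[0,0,0]},{"gripper":40,"travel":[0,0,1],"twist":[0,0,0]},{"gripper":40,"travel":[0,0,0],"twist":[0,0,0]}]'
```

```text
time: 17.6
ee_pos: [0.4516, -0.1188, 0.0415]
tcp_rot: [180.0, 0.0, 102.4]
wrist_force: [-0.5, -0.0, -1.1]
opening: 0.0508
grasp_force: 36.6
```

```bash
python3 -m crank '[{"gripper":40,"travel":[0,0,0.7],"twist":[0,0,0]},{"gripper":40,"travel":[0,0,0.5],"twist":[0,0,0]},{"gripper":40,"travel":[0,0,0],"twist":[0,0,0]}]'
```

```text
time: 17.98
ee_pos: [0.4517, -0.1189, 0.0413]
tcp_rot: [180.0, 0.0, 102.4]
wrist_force: [-4.3, 0.3, 10.3]
opening: 0.0507
grasp_force: 37.7
```

Firm contact at 10 N. I'll release with a limited opening, because the tall carton is close behind, then rise and back away.

```bash
python3 -m crank '[{"gripper":58,"travel":[0,0,0],"twist":[0,0,0]},{"gripper":68,"travel":[0,0,0],"twist":[0,0,0]},{"gripper":68,"travel":[0,0,0],"twist":[0,0,0]},{"gripper":68,"travel":[0,0,0],"twist":[0,0,0]},{"gripper":68,"travel":[0,0,-8],"twist":[0,0,0]},{"gripper":68,"travel":[0,0,-20],"twist":[0,0,0]},{"gripper":68,"travel":[0,0,-30],"twist":[0,0,0]},{"gripper":68,"travel":[0,0,-40],"twist":[0,0,0]},{"gripper":68,"travel":[0,0,-40],"twist":[0,0,0]},{"gripper":68,"travel":[0,0,-20],"twist":[0,0,0]},{"gripper":68,"travel":[0,0,0],"twist":[0,0,0]}]'
python3 -m crank '[{"gripper":68,"travel":[20,0,0],"twist":[0,0,0]},{"gripper":68,"travel":[40,0,0],"twist":[0,0,0]},{"gripper":68,"travel":[50,0,0],"twist":[0,0,0]},{"gripper":68,"travel":[50,0,0],"twist":[0,0,0]},{"gripper":68,"travel":[50,0,0],"twist":[0,0,0]},{"gripper":68,"travel":[40,0,0],"twist":[0,0,0]},{"gripper":68,"travel":[20,0,0],"twist":[0,0,0]},{"gripper":68,"travel":[0,0,0],"twist":[0,0,0]},{"gripper":68,"travel":[0,0,0],"twist":[0,0,0]}]'
python3 - <<'E'
from h import *
import cv2
im=[bot.camera(n)[:,:,::-1] for n in("top","scene")]
a=cv2.resize(im[0][125:245,325:465],None,fx=3.5,fy=3.5);b=cv2.resize(im[1][80:220,280:380],None,fx=3,fy=3)
c=np.zeros((420,790,3),np.uint8);c[:420,:490]=a;c[:,490:]=b;cv2.imwrite("pics/g4.png",c)
for p,B in (([.5407,-.0991,.217],box(.051,.061,.126)),([.4509,-.1189,.217],box(.051,.071,.081))): print(((proj("top",pose(p,B))-[325,125])*3.5).round(0))
E
```

```text
time: 19.35
ee_pos: [0.4522, -0.119, 0.1999]
tcp_rot: [179.8, 0.1, 102.4]
wrist_force: [-0.6, -0.4, -0.5]
opening: 0.0678
grasp_force: 0.0
time: 20.48
ee_pos: [0.3932, 0.1444, 0.1974]
tcp_rot: [-179.9, 0.0, 102.4]
wrist_force: [0.2, 0.6, 1.3]
opening: 0.068
grasp_force: 0.0
[[101. 103.]
 [200.  82.]
 [220. 163.]
 [120. 184.]]
[[121. 265.]
 [233. 241.]
 [253. 321.]
 [140. 346.]]
```

View pics/g4.png

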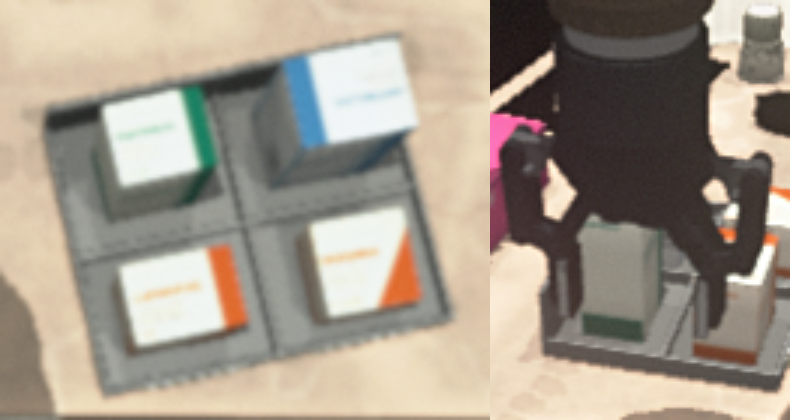

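Both cartons stand square in their cells. The short one's top corners, at crop pixels (120,266) and (247,328), are within about 4 mm of plan, and the stocked cartons have not moved.

```bash
python3 -c "
from workcell import bot
print(bot.job_done())"
```

```text
the job is handed in; nothing more can be done
None
```

I placed the tall carton in the back left compartment and the short one in front of it, both upright and released, left the stocked cartons where they were, and handed the job in at about 20.6 s; no verdict came back.

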